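# Click the filter slider to its next detent

### The job

On the microscope light base with the yellow latch tab, squeeze the yellow tab in against its black grip and, keeping it squeezed, slide the grip one detent (32 mm) away from the robot, so that the green filter lies under the black port ring. Then let go, so that the tab springs back out and the slider is locked there. Leave the slider with the blue tab where it is.

Things in the scene. Friction and masses are not known exactly. Their poses are not given: they have to be found in the camera images.
- yellow_grip (a point): On the slider with the yellow tab, 70 mm above the bench, moves with it. Axes: x = sliding direction, away from the robot; y = the way the tab is pressed; z up. Along y the black grip (26 mm long in x, top 90 mm high) spans -10 to +16 mm, the yellow tab -28 to -22 mm, pressed -16 to -10: 32 mm over both, centred here. Take it from above, fingertips over 45 mm high (low toothed rail below).
- yellow_slider (a joint): Slider travel along +x, m. Starts at the first detent (0, play 1.5 mm); the next, green filter under the port ring, is 0.032; the last, red, 0.064. Locked by a tooth while the tab is out; tab pressed, it slides with 0.5 N. Released between detents it is drawn into the nearer one. It runs on a fixed white light base 230 x 110 x 30 mm; port ring 40 mm wide, top 48 mm, 102 mm ahead of the grip.
- yellow_tab (a joint): How far the yellow latch tab is pressed towards the black grip, m: 0 = out (locked), 0.012 = fully in, against the grip. The slider is free from about 0.010. Spring 6 N when out, 10 N fully in; it pushes the tab back out on release. An upright plate 26 mm long, 6 mm thick, from 38 to 90 mm above the bench, on the grip's right seen from the robot.
- blue_slider (a joint): Position in m of the look-alike slider, on an equal light base, with a blue tab, blue patch on its grip and blue stripe where the other has yellow. It starts at its middle detent, 0.032, and must stay there.

How it is judged:
By the outcome, as a careful person would: the job done as asked, in the order asked, and still so for the second after the job is handed in, with the robot touching nothing.
It also fails if it takes over 29 s, if anything falls off the work surface, if the arm or the gripper's body presses on something with over 40 N, if the wrist force passes 120 N, or if a joint passes its speed limit or range.

### The arm

A 6-joint arm with a two-finger parallel gripper is mounted at the origin on the work surface. World frame = base frame: x ahead of the robot, y to its left, z up, the work surface at z = 0. Lengths are in m, angles in degrees, forces in N, time in s.
With the tool pointing down it reaches from about 0.4 to 0.825 m from the base axis. Payload 7 kg.
Tool frame: the origin (TCP) lies between the finger pads; the fingertips stand 19 mm ahead of it and the grasp point (between the pads) is the TCP; z points along the fingers, y is the line along which they close (so a half turn about z gives the same grasp; the last joint's range is limited). The gripper opens to 88 mm and grips with 3 to 60 N. Pads are 19 mm wide; open, the fingers measure 130 mm over their backs; the gripper's body (78 mm by 193 mm) begins 47 mm behind the grasp point.
Start: joints at [-60.785, 20.546, 0.682, 0, -70.136, -16.507], TCP at [0.148, -0.658, 0.246] pointing down, gripper open.
Joint ranges: [-176.03, 176.03], [-82.01, 121.73], [-58.28, 71.71], [-173.87, 95.51], [-174.79, -0.11], [-173.66, 173.66]. Speed limits (degrees/s): [136.94, 136.94, 172.46, 180, 180, 180].

### API

Orientations are given as [roll, pitch, yaw] about the fixed x, y, z axes, in that order (R = Rz(yaw) Ry(pitch) Rx(roll)).
In Python, from plant import r gives the robot as it stands. The module is installed in compiled form; this text tells all that it offers.
- The arm moves only by the shell command python3 -m pendant 'ROWS' [OPENING] [FORCE]. ROWS is JSON, a list of rows, each a list of 6 numbers: the shift along the tool's x, y, z in mm, then the turn, a rotation vector about the tool's x, y, z in rad. In form: [[tx, ty, tz, wx, wy, wz], ...]. A call has 1 to 20 rows; each row is the pose to reach, as a shift and turn from the pose commanded when the call began, along the tool's axes at that moment; what a row does not reach only later rows make up. A row lasts 1/8 s, in which the tool goes at most 62.5 mm and 10.7 degrees, less where a joint would pass 70% of its speed; a pose out of reach is approached as far as the arm can. A call with a gripper value outside its range is refused whole. OPENING is the finger opening in mm, from 0 to 87.6, set as the call begins (- or left out, the last holds). The fingers move at their own pace and stop on an object; FORCE is the grip in N (left out, the last holds). Time passes only in rows, so rows that repeat a pose let the fingers close. It gives the time, the measured TCP pose, the force, the opening and the grip force at its end, in the units of the state.
- r.get_state(): the state, without advancing time (a new reading comes with each control period).
- r.capture(name): name is "side" or "top" or "wrist"; returns the picture (420x560x3 uint8, red, green, blue); there is no depth.
- r.camera_params(name): a dict with "mtx" (3x3 intrinsics, pixels), "rvec" (rotation vector, rad) and "tvec" (3), from world to camera coordinates, as OpenCV has them; the wrist camera has in their place "mount" (4x4, takes a point from camera to tool coordinates, whose origin is the TCP and whose axes are the flange's). Camera axes: x right, y down, z forward; pixel columns grow to the right and rows downward; lengths in m; the calibration is good to about 2 mm. A picture is of the moment at which its call begins: read the wrist's pose just before it. camera_params takes no time and is no camera call.
- r.close_job(): hands the job in; it is judged then, once.
The state is a dict: "time_s": time; "joints": joint angles; "qd": joint speeds; "joint_torque": joint torques, N m; "tcp_pos": TCP position; "eef_rot": TCP orientation; "contact_force": force on the tool from outside, world axes, zero at the start; "moment": the same for the moment, N m; "gripper_width": finger opening in m; "gripper_force": force on a finger pad.
Only numpy, scipy, OpenCV 4.12 (cv2) and the standard library are available. Lean on these libraries where they do the work, as an engineer would, in place of code of your own. Each camera call takes 0.05 s, during which the arm holds its last target. There are 200 camera calls.

## Working session

There is one attempt and no reset: what is moved stays moved. The work goes in short steps, Python scripts to look and compute and a shell command to move; the robot and the scene stay as the last step left them, time stands still between calls to the robot, and variables do not carry over. Pictures are saved under pics/ and viewed, at most 10 in all, crops included, and the job is handed in when it is done.

```bash
mkdir -p pics
python3 - <<'E'
from plant import r
import cv2
s=r.get_state(); print(s['tcp_pos'],s['eef_rot'],s['gripper_width'],s['time_s'])
for n in ('top','side'):
    im=r.capture(n); cv2.imwrite(f'pics/{n}0.png',im[:,:,::-1]); p=r.camera_params(n); print(n,p)
print(r.camera_params('wrist'))
E
```

```text
[ 0.14834991 -0.65801635  0.24461834] [ 1.79904479e+02 -7.62336769e-03 -1.67300523e+02] 0.08775106628339913 0.0
top {'mtx': array([[406.83548541,   0.        , 280.77302956],
       [  0.        , 406.83548541, 206.64836967],
       [  0.        ,   0.        ,   1.        ]]), 'rvec': array([ 2.20386391, -2.18158077,  0.09367768]), 'tvec': array([-0.01771153,  0.54236579,  0.76639049])}
side {'mtx': array([[538.35000032,   0.        , 284.66352731],
       [  0.        , 538.35000032, 207.78328871],
       [  0.        ,   0.        ,   1.        ]]), 'rvec': array([ 0.694864  , -2.61541653,  1.1670018 ]), 'tvec': array([0.48458088, 0.23851819, 0.95710031])}
{'mtx': array([[311.69249595,   0.        , 277.8634066 ],
       [  0.        , 311.69249595, 212.52251594],
       [  0.        ,   0.        ,   1.        ]]), 'mount': array([[-2.25450378e-04, -9.50631912e-01, -3.10320668e-01,
         8.51387264e-02],
       [ 9.99999832e-01, -4.88923429e-05, -5.76731546e-04,
         1.19490959e-03],
       [ 5.33087108e-04, -3.10320746e-01,  9.50631764e-01,
        -1.38614336e-01],
       [ 0.00000000e+00,  0.00000000e+00,  0.00000000e+00,
         1.00000000e+00]])}
```

View pics/top0.png

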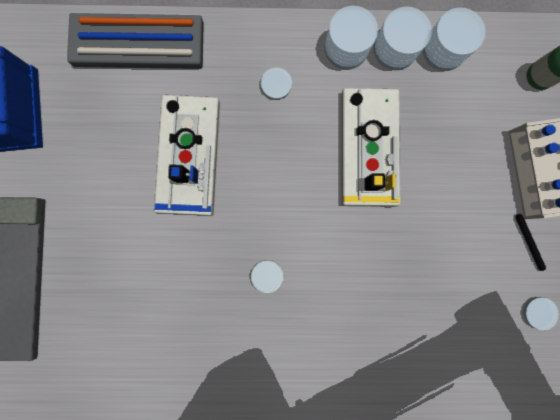

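View pics/side0.png

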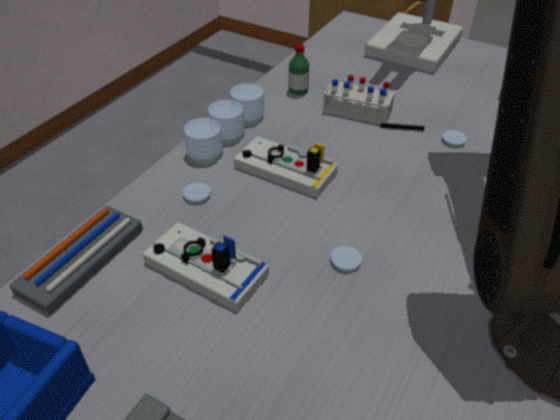

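The top view shows the yellow light base at about (372,147), with its black grip near (376,182) and its tab near (391,181). The blue base is on the left at (187,155). The side view agrees. Next I'll enlarge the yellow grip.

```bash
cat > h.py <<'E'
import numpy as np, cv2
from plant import r
def ray(K,R,c,uv,z):
    d=R@np.linalg.inv(K)@np.array([uv[0],uv[1],1.]); return c+d*(z-c[2])/d[2]
def world(n,uv,z,T=None):
    p=r.camera_params(n)
    if n=='wrist':
        M=T@p['mount']; return ray(p['mtx'],M[:3,:3],M[:3,3],uv,z)
    R=cv2.Rodrigues(p['rvec'])[0]; return ray(p['mtx'],R.T,-R.T@p['tvec'],uv,z)
def pose():
    from scipy.spatial.transform import Rotation as Ro
    s=r.get_state(); T=np.eye(4); T[:3,:3]=Ro.from_euler('xyz',s['eef_rot'],degrees=True).as_matrix(); T[:3,3]=s['tcp_pos']; return T
E
python3 - <<'E'
from h import *
im=cv2.imread('pics/top0.png')
hsv=cv2.cvtColor(im,cv2.COLOR_BGR2HSV)
m=cv2.inRange(hsv,(20,120,90),(35,255,255)); m[:, :330]=0;m[:,420:]=0;m[230:]=0
n,l,st,c=cv2.connectedComponentsWithStats(m)
for i in range(1,n): print(st[i],c[i])
x0,y0=335,80
cv2.imwrite('pics/crop.png',cv2.resize(im[y0:y0+135,x0:x0+75],None,fx=4.4,fy=4.4,interpolation=cv2.INTER_CUBIC))
for uv in [(343.5,90),(398,90),(399.5,205),(344,205)]: print(world('top',uv,.03).round(4))
E
```

```text
[391 174   4  14  43] [392.95348837 180.37209302]
[374 176   9   9  81] [378. 180.]
[344 196  56   7 311] [370.82636656 198.75884244]
[ 0.7709 -0.1321  0.03  ]
[ 0.7725 -0.2387  0.03  ]
[ 0.5474 -0.2392  0.03  ]
[ 0.5462 -0.1328  0.03  ]
```

View pics/crop.png

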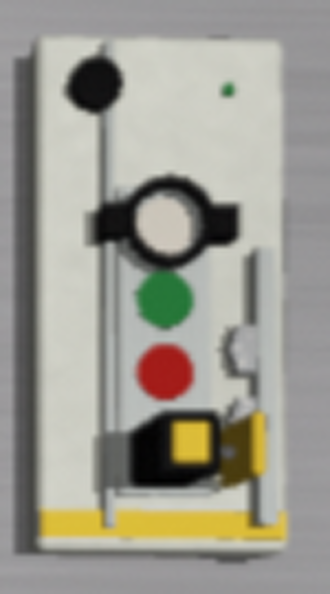

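The crop shows the yellow base square with the world axes (yaw about 0). The patch on the grip is at about (378,180), and the tab top, on the right, is at about (393.6,180.5). Now I'll work out the approach.

Run:
```python
from h import *
print('patch',world('top',(378,180),.09),'tab',world('top',(393.5,180.4),.09))
print('ring',world('top',(335+165/4.4,80+222/4.4),.048))
T=pose(); p=np.array([.574,-.197,.19]); print((T[:3,:3].T@(p-T[:3,3])*1000).round(1))
```

```text
patch [ 0.58668004 -0.18292955  0.09      ] tab [ 0.58628914 -0.21049652  0.09      ]
ring [ 0.68682122 -0.18390716  0.048     ]
[-516.6  356.1   55.2]
```

```bash
python3 -m pendant '[[-49,33,5,0,0,0.02],[-97,66,10,0,0,0.04],[-145,99,15,0,0,0.06],[-193,132,20,0,0,0.08],[-241,165,25,0,0,0.1],[-289,198,30,0,0,0.12],[-337,231,35,0,0,0.14],[-385,264,40,0,0,0.16],[-433,297,45,0,0,0.18],[-481,330,50,0,0,0.2],[-515,354,54,0,0,0.215],[-531,364,55,0,0,0.222],[-531,364,55,0,0,0.222],[-531,364,55,0,0,0.222],[-531,364,55,0,0,0.222]]' 80 25
python3 - <<'E'
from h import *
T=pose(); im=r.capture('wrist')[:,:,::-1].copy(); np.save('T.npy',T); cv2.imwrite('pics/w1.png',im); print(T[:3,3],r.get_state()['eef_rot'],r.get_state()['time_s'])
E
```

```text
time_s: 1.98
tcp_pos: [0.5857, -0.1875, 0.1908]
eef_rot: [180.0, 0.0, 179.9]
contact_force: [-1.2, -0.4, -1.3]
gripper_width: 0.0799
gripper_force: 0.0
[ 0.58569192 -0.18748832  0.19083291] [1.79998941e+02 1.72650791e-02 1.79918195e+02] 2.025
```

View pics/w1.png

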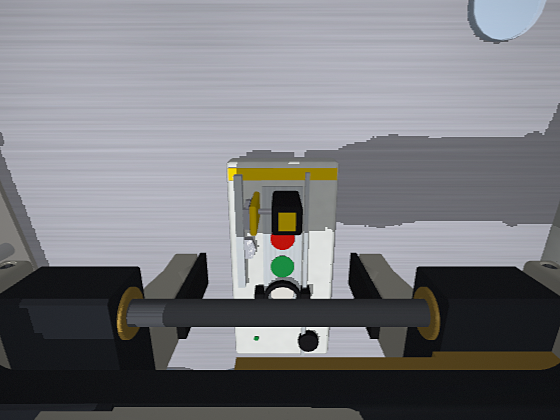

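The wrist view shows the grip at columns 272–302 with its patch at about (287,221). The tab is to its left at about columns 250–259, and the fingers straddle the area. I'll measure it.

Run:
```python
from h import *
T=np.load('T.npy'); im=cv2.imread('pics/w1.png'); hsv=cv2.cvtColor(im,cv2.COLOR_BGR2HSV)
m=cv2.inRange(hsv,(20,120,60),(35,255,255)); m[:185]=0; m[245:]=0; m[:,:240]=0; m[:,310:]=0
n,l,st,c=cv2.connectedComponentsWithStats(m)
for i in range(1,n):
    if st[i][4]>20: print(st[i],c[i],world('wrist',c[i],.09,T))
for u in (272.,302.): print(world('wrist',(u,222),.09,T))
for v in (208.,234.): print('x',world('wrist',(287,v),.09,T))
cv2.imwrite('pics/w1c.png',cv2.resize(im[185:245,235:315],None,fx=8,fy=8,interpolation=cv2.INTER_NEAREST))
```

```text
[249 192  11  44 361] [254.18282548 213.17174515] [ 0.57904023 -0.20571041  0.09      ]
[278 212  18  19 329] [286.45592705 221.3556231 ] [ 0.58610669 -0.17956209  0.09      ]
[ 0.58664788 -0.19135789  0.09      ]
[ 0.58668384 -0.16687102  0.09      ]
x [ 0.5747004  -0.17920332  0.09      ]
x [ 0.59720797 -0.17903556  0.09      ]
```

View pics/w1c.png

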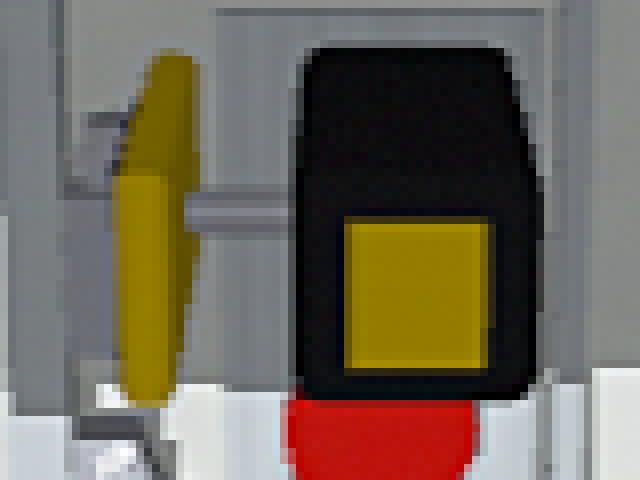

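```bash
python3 -m pendant '[[0,3.5,30,0,0,0],[0,3.5,60,0,0,0],[0,3.5,85,0,0,0],[0,3.5,105,0,0,0],[0,3.5,119,0,0,0],[0,3.5,119,0,0,0],[0,3.5,119,0,0,0]]' 80 25
python3 -m pendant '[[0,0,0,0,0,0],[0,0,0,0,0,0],[0,0,0,0,0,0],[0,0,0,0,0,0],[0,0,0,0,0,0],[0,0,0,0,0,0]]' 26 25
```

```text
time_s: 2.9
tcp_pos: [0.5869, -0.1833, 0.0724]
eef_rot: [-180.0, 0.1, 180.0]
contact_force: [0.3, 0.1, -0.2]
gripper_width: 0.0796
gripper_force: 0.0
time_s: 3.65
tcp_pos: [0.5868, -0.1831, 0.072]
eef_rot: [-180.0, 0.0, 180.0]
contact_force: [0.1, 0.6, 2.3]
gripper_width: 0.0316
gripper_force: 25.0
```

The opening of 31.6 mm means the tab is fully in, and there is hardly any side force. Now I'll slide it.

```bash
python3 -m pendant '[[-3,0,0,0,0,0],[-8,0,0,0,0,0],[-14,0,0,0,0,0],[-20,0,0,0,0,0],[-26,0,0,0,0,0],[-30,0,0,0,0,0],[-32,0,0,0,0,0],[-32,0,0,0,0,0],[-32,0,0,0,0,0],[-32,0,0,0,0,0]]'
python3 - <<'E'
from h import *
cv2.imwrite('pics/top1.png',cv2.resize(r.capture('top')[60:230,310:440,::-1],None,fx=3.4,fy=3.4,interpolation=cv2.INTER_CUBIC))
E
```

```text
time_s: 4.9
tcp_pos: [0.6193, -0.1831, 0.072]
eef_rot: [-180.0, 0.1, -180.0]
contact_force: [-0.0, -0.8, 5.4]
gripper_width: 0.0313
gripper_force: 25.0
```

View pics/top1.png

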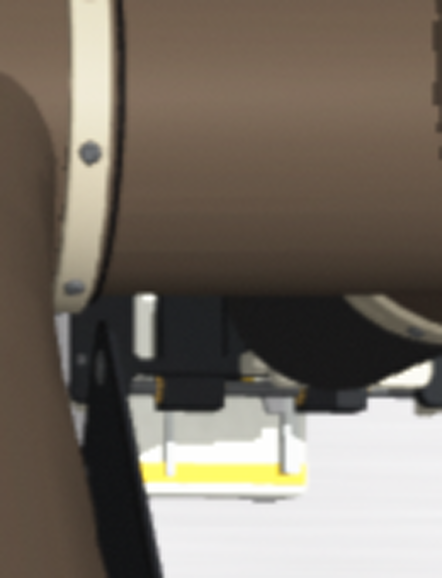

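The top view is blocked by the arm. The TCP moved 32.5 mm with the grip still held. I'll release, lift off and check with the wrist camera.

```bash
python3 -m pendant '[[0,0,0,0,0,0],[0,0,0,0,0,0],[0,0,0,0,0,0],[0,0,0,0,0,0],[0,0,0,0,0,0],[0,0,0,0,0,0]]' 80
python3 -m pendant '[[0,0,-15,0,0,0],[0,0,-40,0,0,0],[0,0,-80,0,0,0],[0,0,-119,0,0,0],[32,0,-119,0,0,0],[32,0,-119,0,0,0],[32,0,-119,0,0,0]]'
python3 - <<'E'
from h import *
T=pose(); im=r.capture('wrist')[:,:,::-1].copy()
hsv=cv2.cvtColor(im,cv2.COLOR_BGR2HSV)
m=cv2.inRange(hsv,(20,120,60),(35,255,255)); m[:185]=0; m[290:]=0; m[:,:235]=0; m[:,310:]=0
n,l,st,c=cv2.connectedComponentsWithStats(m)
for i in range(1,n):
    if st[i][4]>20: print(st[i],c[i],world('wrist',c[i],.09,T))
cv2.imwrite('pics/w2.png',cv2.resize(im[150:360,200:370],None,fx=2.8,fy=2.8,interpolation=cv2.INTER_CUBIC))
E
```

```text
time_s: 5.7
tcp_pos: [0.6182, -0.1828, 0.0712]
eef_rot: [180.0, -0.0, 180.0]
contact_force: [-0.6, -0.0, -0.4]
gripper_width: 0.0792
gripper_force: 0.0
time_s: 6.58
tcp_pos: [0.5868, -0.1831, 0.1915]
eef_rot: [-180.0, 0.1, 180.0]
contact_force: [-0.8, -0.0, 0.2]
gripper_width: 0.0799
gripper_force: 0.0
[246 222  10  47 365] [250.30136986 245.03287671] [ 0.60860228 -0.20528575  0.09      ]
[273 248  18  17 301] [281.35880399 256.04983389] [ 0.6187958  -0.17919502  0.09      ]
```

View pics/w2.png

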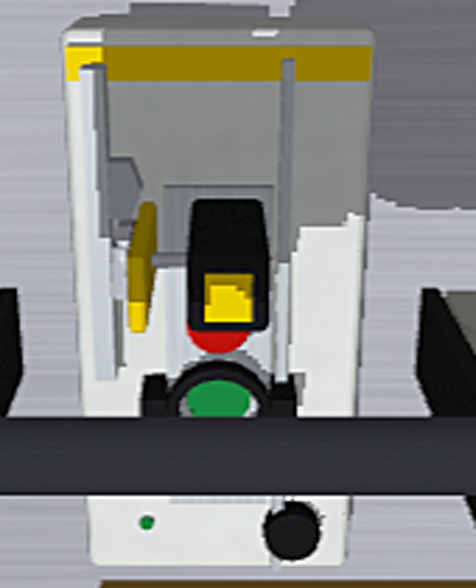

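The grip patch has moved 32.7 mm (x from 0.5861 to 0.6188). The tab is back out, 26 mm from the patch as before, and green shows in the port ring at (218,400) in the crop. The robot is clear, so I'll hand the job in.

```bash
python3 -c "
from plant import r
print(r.close_job())"
```

```text
the job is handed in; nothing more can be done
None
```

The yellow slider is locked one detent further from the robot (measured 32.7 mm, within its play), with the green filter under the port ring and the tab back out; the robot did not go near the blue slider, and the job was handed in at about 6.6 s.

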